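# Fetch the screwdriver from its stand under the magnifier lamp

### The arm

A 6-joint arm with a two-finger parallel gripper is mounted at the origin on the work surface. World frame = base frame: x ahead of the robot, y to its left, z up, the work surface at z = 0. Lengths are in mm, angles in rad, forces in N, time in s.
With the tool pointing down it reaches from about 300 to 750 mm from the base axis. Payload 8.5 kg.
Tool frame: the origin (TCP) lies on the front face of the gripper's body, between the roots of the fingers; the fingertips stand 73 mm ahead of it and the grasp point (between the pads) lies 54 mm ahead of it (env.finger_overhang is the z of the fingertips in the tool frame, in mm); z points along the fingers, y is the line along which they close (so a half turn about z gives the same grasp; the last joint's range is limited). The gripper opens to 85 mm and grips with 20 to 120 N. Pads are 22 mm wide; open, the fingers measure 114 mm over their backs; the gripper's body (76 mm by 85 mm) begins 54 mm behind the grasp point. The pads swing forward as they close: fully open they stand 13 mm farther back than shut.
Start: joints at [-1.351, 0.381, 1.297, -0, 1.464, -0.215], TCP at [231.668, -498.809, 303.922] pointing down, gripper open.
Joint ranges: [-3.11, 3.11], [-0.89, 2.33], [0.22, 2.48], [-1.42, 4.56], [0.17, 2.85], [-2.88, 2.88]. Speed limits (rad/s): [2.39, 2.39, 3.14, 3.14, 3.14, 3.14].

### API

Orientations are given as a unit quaternion [w, x, y, z].
In Python, from plant import env gives the robot as it stands.
- The arm moves only by the tool apply_moves, never from a script. Its argument "moves" is a list of rows, each a list of 5 numbers: the opening, from 0 (shut) to 1 (fully open), then the shift along the tool's x, y, z in mm, then the turn about the tool's z in rad. In form: [[jaw, dx, dy, dz, spin], ...]. A call has 1 to 8 rows; each row shifts and turns the commanded pose from where the row before left it, along the tool's axes as they then stand; what a row does not reach is not made up. A row lasts 1/12 s, in which the tool goes at most 41.7 mm and 7.16 degrees, less where a joint would pass 70% of its speed; a pose out of reach is approached as far as the arm can. A call is refused whole if a number of a shift passes 41.7 or a number of a turn 0.125, either way. A call with a gripper value outside its range is refused whole. The fingers move at their own pace and stop on an object; the grip force is fixed at half the most. Time passes only in rows, so rows that do not move let the fingers close. It gives the time, the measured TCP pose, the force, the opening and the grip force at its end, in the units of the state.
- env.get_obs(): the state, without advancing time (a new reading comes with each control period).
- env.snapshot(name): name is "scene" or "top" or "wrist"; returns (picture, depth): 400x640x3 uint8, red, green, blue; 400x640 float32, mm along the optical axis (not along the pixel's ray), 0 where there is no reading.
- env.calibration(name): a dict with "vfov" (degrees; the focal length in pixels is half the picture's height over the tangent of half this angle, whatever the lens; pixels are square), "cx", "cy" (the principal point, pixels), "R" (3x3) and "t" (3): a world point X has camera coordinates R X + t; the wrist camera has in their place "tool_from_camera" (4x4, takes a point from camera to tool coordinates, whose origin is the TCP and whose axes are the flange's). Camera axes: x right, y down, z forward; pixel columns grow to the right and rows downward; lengths in mm; the calibration is good to about 2 mm. The wrist camera is an equidistant fisheye: a pixel r from the principal point sees the ray r / f radians off the axis. A picture is of the moment at which its call begins: read the wrist's pose just before it. calibration takes no time and is no camera call.
- env.sign_off(): hands the job in; it is judged then, once.
The state is a dict: "clock": time; "q": joint angles; "qvel": joint speeds; "joint_torque": joint torques, N m; "ee_pos": TCP position; "tcp_rot": TCP orientation; "wrist_force": force on the tool from outside, world axes, zero at the start; "moment": the same for the moment, N m; "gripper_width": finger opening in mm; "grasp_force": force on a finger pad.
Only numpy, scipy, OpenCV 4.12 (cv2) and the standard library are available. Lean on these libraries where they do the work, as an engineer would, in place of code of your own. Each camera call takes 0.05 s, during which the arm holds its last target. There are 200 camera calls.

### The job

First swing the magnifier lamp aside, so that no part of its round head is over the stand that holds the screwdriver, and leave it aside. Then pull the screwdriver up out of the stand and lay it down flat, wholly inside the tool tray, without dropping it. Do not push or knock over the loose plastic plugs.

Things in the scene. Friction and masses are not known exactly. Their poses are not given: they have to be found in the camera images.
- holder: Upright stand, a tall off-white flanged plastic plug, fixed. Origin: centre of its underside; z up. Foot 90 mm across, 40 mm high; flange 110 mm across, 40 to 48 mm high; neck 52 mm across up to the rim at 100 mm. In the neck a vertical bore 16 mm wide, open on top, floor at 12 mm height, in which the screwdriver's shank stands.
- holder_rim (a point): Centre of the bore's mouth at the top of the stand, 100 mm above the counter.
- driver: Screwdriver, 180 mm, 0.11 kg, upright in the stand. Origin: mid-handle on the axis, at first 150 mm high; z runs from tip to handle end. Black round handle 24 mm wide, 45 mm to each side. 40 to 50 mm below the origin a hexagonal collar, 26 mm across flats, stops rolling and rests on the rim. Steel shank 8 mm thick, 50 to 135 mm below the origin, stands in the bore.
- driver_tip (a point): Tip of the screwdriver's shank, 135 mm from the handle's middle.
- driver_top (a point): End of the screwdriver's handle, 45 mm from the handle's middle.
- lamp_arm (a joint): Angle of the lamp's arm about its vertical post, rad, -1.9 to 1.9; positive is counter-clockwise seen from above. At the start the head hangs roughly over the stand. It swings either way against light friction (0.25 N m, 1 to 2 N at the head), stays where it is left and cannot move up or down.
- lamp_head (a point): Centre of the lamp's white ring-shaped head, 250 mm above the counter, 220 mm from the hinge axis. The ring is 120 mm across, 24 mm high (238 to 262 mm above the counter), with a clear lens inside (92 mm across; look only, not solid). Push the side of the ring with the fingers.
- lamp_hinge (a point): Point on the vertical hinge axis, 250 mm above the counter. The steel post, 22 mm thick, stands below it on a fixed round foot 100 mm across; a black cap 34 mm across on top reaches 277 mm. The arm to the ring is a white bar 18 mm wide, 14 mm high, at 250 mm height.
- tray: Shallow open aluminium tool tray, fixed to the counter, on the left or on the right of the stand. Origin: centre of its underside; x along its length, y across, z up. 260 mm by 140 mm outside, walls 4 mm thick and 18 mm high, floor 4 mm thick.
- tray_floor (a point): Centre of the tray's floor, 4 mm above the counter.
- plug_a: Loose white or yellowed plastic plug: round foot, flange, open round neck; 100 mm across, 85 mm high, neck 60 mm across. Stands on the other side of the stand from the tray. Origin: centre of its underside. To be left alone.
- plug_b: Loose white or yellowed plastic plug: round foot, flange, open round neck; 90 mm across, 75 mm high, neck 68 mm across. Stands far left. Origin: centre of its underside. To be left alone.
- plug_c: Loose white or yellowed plastic plug: round foot, flange, open round neck; 90 mm across, 80 mm high, neck 44 mm across. Stands far right. Origin: centre of its underside. To be left alone.
Mind the look-alikes: they are no part of the job. What is shaped like the holder but green is not meant.

How it is judged:
By the outcome, as a careful person would: the job done as asked, in the order asked, and still so for the second after the job is handed in, with the robot touching nothing.
It also fails if it takes over 56 s, if anything falls off the work surface, if the arm or the gripper's body presses on something with over 40 N, if the wrist force passes 120 N, or if a joint passes its speed limit or range.

## Working session

There is one attempt and no reset: what is moved stays moved. The work goes in short steps, Python scripts to look and compute and a tool call to move; the robot and the scene stay as the last step left them, time stands still between calls to the robot, and variables do not carry over. Pictures are saved under pics/ and viewed, at most 13 in all, crops included, and the job is handed in when it is done.

Besides the shell and the picture viewer there is one more tool, called after "Emit:" as a command line: name --pt "numbers of a row" for each row, then --argument value for the rest. apply_moves: Moves the arm, as the interface text tells. Its arguments: {"type":"object","properties":{"moves":{"type":"array","items":{"type":"array","items":{"type":"number"}}}},"required":["moves"]}

```bash
ls; mkdir -p pics; python3 - <<'E'
from plant import env
import cv2,numpy as np
for n in ("scene","top"):
    p,d=env.snapshot(n); cv2.imwrite(f"pics/{n}0.png",p[:,:,::-1]); np.save(f"pics/{n}0.npy",d)
    c=env.calibration(n); print(n,c)
o=env.get_obs(); print(o)
E
```

```text
pics
scene {'vfov': 49.77533668028475, 'cx': 312.70490236646066, 'cy': 198.40588823744685, 'R': array([[-0.81211261,  0.58348305, -0.00454217],
       [ 0.31115604,  0.42646669, -0.84929858],
       [-0.49361424, -0.69113941, -0.52789326]]), 't': array([ 486.77698111,  -74.15547509, 1354.33508238])}
top {'vfov': 46.50107386607605, 'cx': 314.27404892460066, 'cy': 205.11916425058965, 'R': array([[ 0.00996248, -0.99994776, -0.00228519],
       [-0.9783492 , -0.0092748 , -0.20675302],
       [ 0.20672103,  0.00429548, -0.9783905 ]]), 't': array([   2.67225812,  629.98109039, 1303.03942536])}
{'clock': 0.1, 'q': array([-1.35128144e+00,  3.81133422e-01,  1.29817420e+00,  4.70947089e-06,
        1.46361355e+00, -2.15234736e-01]), 'qvel': array([-0.00123188,  0.0003486 , -0.00307693,  0.00107431, -0.00073055,
       -0.00120518]), 'joint_torque': array([ 3.31892828e-03, -4.49221909e+01, -2.31656474e+01, -1.81626292e-04,
        3.73336690e-03,  2.63348954e-05]), 'ee_pos': array([ 231.64306018, -498.64717942,  303.37451573]), 'tcp_rot': array([-6.64259098e-04,  9.76466819e-01,  2.15666663e-01,  9.19494121e-07]), 'wrist_force': array([-0.23340629, -0.2243606 , -0.85108885]), 'moment': array([0.02644764, 0.06663958, 0.04451297]), 'grasp_force': 0.0, 'gripper_width': 85.25575175321615}
```

View pics/top0.png

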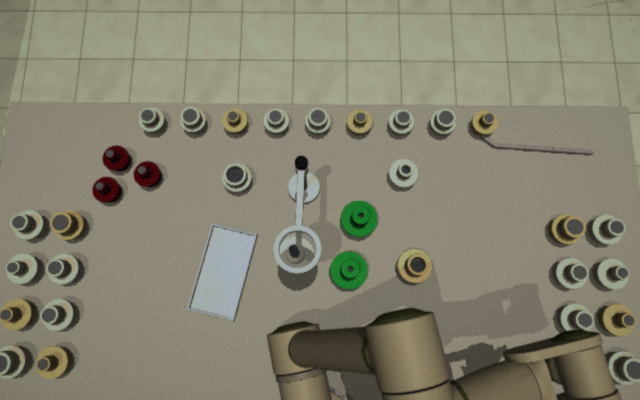

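View pics/scene0.png

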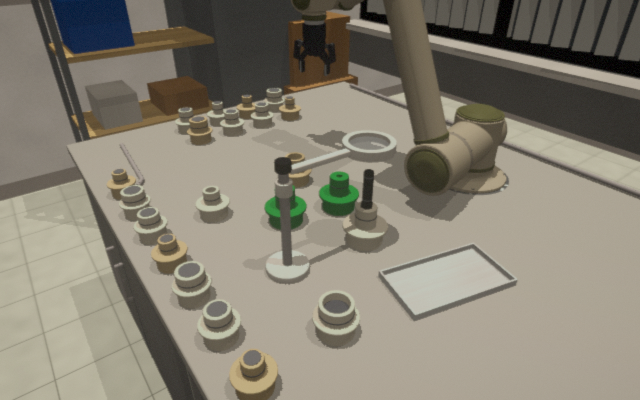

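The top view shows the lamp cap at (302,162), the ring around (297,250) with the driver inside it, and the tray corners at (213,225), (257,234), (234,320) and (188,310). The green plugs are at (359,219) and (349,271), and plug_a is at (414,266).

```bash
cat > h.py <<'E'
import numpy as np
from plant import env
def ray(n,u,v):
    c=env.calibration(n); f=200/np.tan(np.radians(c["vfov"]/2))
    d=c["R"].T@np.array([(u-c["cx"])/f,(v-c["cy"])/f,1]); o=-c["R"].T@c["t"]
    return o,d
def atz(n,u,v,z):
    o,d=ray(n,u,v); return (o+d*(z-o[2])/d[2]).round(1)
def dep(n,u,v,D):
    o,d=ray(n,u,v); return (o+d*D[int(v),int(u)]).round(1)
def proj(n,X):
    c=env.calibration(n); f=200/np.tan(np.radians(c["vfov"]/2)); p=c["R"]@np.array(X,float)+c["t"]
    return (p[:2]/p[2]*f+[c["cx"],c["cy"]]).round(1)
E
python3 - <<'E'
from h import *
import cv2
D=np.load("pics/top0.npy");S=np.load("pics/scene0.npy")
print("cap",atz("top",302,161,277),dep("top",302,161,D))
print("ring",atz("top",297.5,250,262))
print("driver top",atz("top",294.5,250,195),dep("top",294.5,251,D),"scene",dep("scene",368,173,S),atz("scene",368.5,172,195))
for p in [(213,225),(257,234),(234,320),(188,310)]: print("tray",atz("top",*p,18))
for n,p,z in [("plug_a",(417,265),85),("g1",(361,216),70),("g2",(350,269),70),("plugb?",(236,175),75),("plugc",(404,172),80)]: print(n,atz("top",*p,z),dep("top",*p,D))
im=cv2.imread("pics/top0.png"); a=cv2.resize(im[140:330,170:430],None,fx=3,fy=3,interpolation=cv2.INTER_CUBIC)[:,:780]
sc=cv2.imread("pics/scene0.png"); b=cv2.resize(sc[120:260,300:420],None,fx=4,fy=4,interpolation=cv2.INTER_CUBIC)
cv2.imwrite("pics/c1.png",a); cv2.imwrite("pics/c2.png",b)
E
```

```text
cap [699.  40. 277.] [697.9  39.9 280.5]
ring [475.2  48.1 262. ]
driver top [482.7  58.5 195. ] [474.1  56.  249.8] scene [494.1  66.5 193.8] [491.5  65.2 195. ]
tray [575.8 314.2  18. ]
tray [549.6 180.3  18. ]
tray [297.8 238.1  18. ]
tray [324.7 373.2  18. ]
plug_a [ 456.  -282.7   85. ] [ 457.7 -287.2   64.6]
g1 [ 597.9 -127.8   70. ] [ 596.9 -127.3   75.1]
g2 [444.  -94.8  70. ] [443.1 -93.9  82.9]
plugb? [717.  241.5  75. ] [721.4 244.4  59.1]
plugc [ 729.4 -255.2   80. ] [ 735.  -259.    60.5]
```

View pics/c1.png

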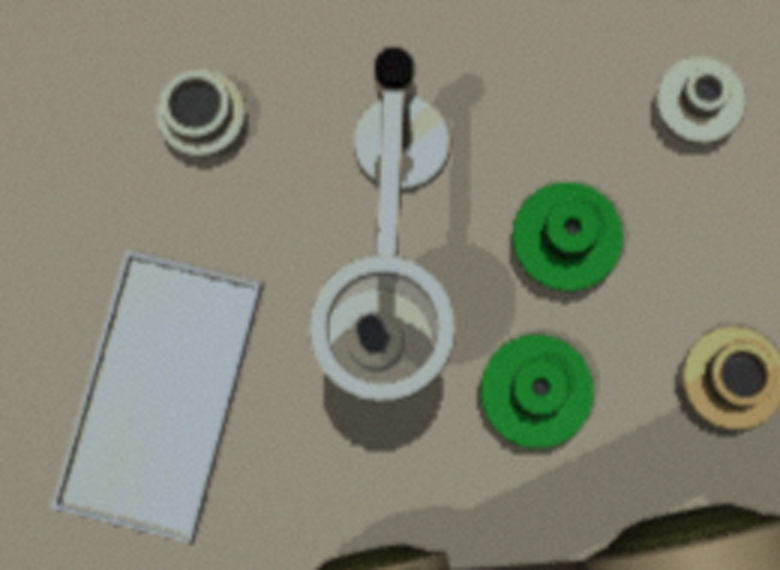

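View pics/c2.png

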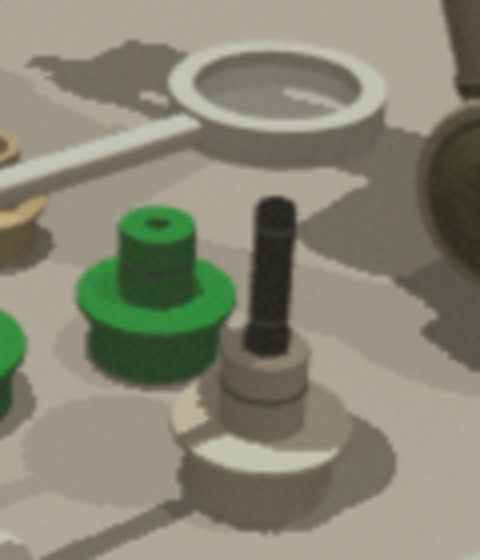

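The crops show the holder neck at crop1 (376,343) and the tray clear on the left. I'll swing the lamp toward -y, away from the tray. I start by raising, shutting the fingers and turning so the closing axis lies across the tray.

Emit:
apply_moves --pt "0 0 0 -8 0.11" --pt "0 0 0 -8 0.11" --pt "0 0 0 -8 0.11" --pt "0 0 0 -8 0.11" --pt "0 0 0 -8 0.11" --pt "0 0 0 -8 0.11"

```text
clock: 0.6
ee_pos: [231.6, -498.7, 351.9]
tcp_rot: [-0.0, 0.993, -0.115, -0.0]
wrist_force: [-0.2, 0.6, 0.3]
gripper_width: 12.4
grasp_force: 0.0
```

```bash
cat >> h.py <<'E'
def plan(*wps,step=40):
    o=env.get_obs(); w,x,y,z=o["tcp_rot"]
    from scipy.spatial.transform import Rotation as Ro
    R=Ro.from_quat([x,y,z,w]).as_matrix(); p=o["ee_pos"]
    print("t",o["clock"],"pos",p.round(1),"x",R[:,0].round(3),"z",R[:,2].round(3),"F",o["wrist_force"].round(1),"w",round(o["gripper_width"],1),"q",o["q"].round(2))
    for q in wps:
        d=R.T@(np.array(q)-p); n=max(1,int(np.ceil(np.linalg.norm(d)/step))); print(q,"rows",n,"x",(d/n).round(1)); p=np.array(q)
E
python3 - <<'E'
from h import *
plan((330,-150,350),(340,150,350),(475,140,350),(475,140,310),(475,120,310),(469,0,310),(535,-126,310))
print(atz("top",295.3,254.3,100),atz("top",292,248.3,195),atz("scene",366,206,100))
E
```

```text
t 0.6 pos [ 231.6 -498.7  351.9] x [ 0.974 -0.229 -0.   ] z [-0.     0.001 -1.   ] F [-0.2  0.6  0.3] w 12.4 q [-1.35  0.35  1.2   0.    1.59  0.45]
(330, -150, 350) rows 10 x [  1.6 -36.2   0.2]
(340, 150, 350) rows 8 x [ -7.4 -36.8   0. ]
(475, 140, 350) rows 4 x [33.4 -5.3 -0. ]
(475, 140, 310) rows 2 x [ 0.  0. 20.]
(475, 120, 310) rows 1 x [ 4.6 19.5 -0. ]
(469, 0, 310) rows 4 x [ 5.4 29.5 -0. ]
(535, -126, 310) rows 4 x [23.3 26.9 -0. ]
[481.3  60.4 100. ] [487.1  65.1 195. ] [486.7  60.  100. ]
```

Emit:
apply_moves --pt "0 2 -36 0 0" --pt "0 2 -36 0 0" --pt "0 2 -36 0 0" --pt "0 2 -36 0 0" --pt "0 2 -36 0 0" --pt "0 2 -36 0 0" --pt "0 2 -36 0 0" --pt "0 2 -36 0 0"

```text
clock: 1.27
ee_pos: [311.5, -219.9, 351.7]
tcp_rot: [-0.0, 0.994, -0.113, -0.0]
wrist_force: [-0.1, -0.4, 0.8]
gripper_width: 0.0
grasp_force: 0.0
```

Emit:
apply_moves --pt "0 0 -36 0 0" --pt "0 0 -36 0 0" --pt "0 -7 -37 0 0" --pt "0 -7 -37 0 0" --pt "0 -7 -37 0 0" --pt "0 -7 -37 0 0" --pt "0 -7 -37 0 0" --pt "0 -7 -37 0 0"

```text
clock: 1.93
ee_pos: [335.6, 76.1, 351.9]
tcp_rot: [0.0, 0.994, -0.113, 0.0]
wrist_force: [1.4, -1.1, 0.5]
gripper_width: -0.0
grasp_force: 0.0
```

Emit:
apply_moves --pt "0 -7 -37 0 0" --pt "0 -7 -37 0 0" --pt "0 33 -6 0 0" --pt "0 33 -6 0 0" --pt "0 33 -6 0 0" --pt "0 33 -6 0 0"

```text
clock: 2.43
ee_pos: [474.4, 144.0, 351.6]
tcp_rot: [0.0, 0.994, -0.112, -0.0]
wrist_force: [0.2, -0.4, 1.1]
gripper_width: 0.2
grasp_force: 0.0
```

```bash
python3 - <<'E'
from h import *
plan((475,140,350),(475,140,310),(475,120,310),(469,0,310),(535,-126,310))
E
```

```text
t 2.4333 pos [474.4 144.  351.6] x [ 0.975 -0.222 -0.001] z [-0.001 -0.    -1.   ] F [ 0.2 -0.4  1.1] w 0.2 q [ 0.06  0.25  1.35 -0.    1.54  1.85]
(475, 140, 350) rows 1 x [1.5 3.7 1.6]
(475, 140, 310) rows 2 x [ 0. -0. 20.]
(475, 120, 310) rows 1 x [ 4.4 19.5  0. ]
(469, 0, 310) rows 4 x [ 5.2 29.6  0. ]
(535, -126, 310) rows 4 x [23.1 27.1 -0. ]
```

Emit:
apply_moves --pt "0 0 0 20 0" --pt "0 0 0 20 0" --pt "0 4 12 0 0" --pt "0 2 10 0 0" --pt "0 3 15 0 0" --pt "0 3 15 0 0" --pt "0 3 15 0 0" --pt "0 3 15 0 0"

```text
clock: 3.1
ee_pos: [471.9, 58.8, 312.3]
tcp_rot: [-0.0, 0.994, -0.112, -0.0]
wrist_force: [-2.2, 1.1, 0.3]
gripper_width: 0.0
grasp_force: 1.0
```

Emit:
apply_moves --pt "0 3 15 0 0" --pt "0 3 15 0 0" --pt "0 3 15 0 0" --pt "0 3 15 0 0" --pt "0 10 15 0 0" --pt "0 10 15 0 0" --pt "0 10 15 0 0" --pt "0 10 15 0 0"

```text
clock: 3.77
ee_pos: [496.3, -70.0, 312.5]
tcp_rot: [-0.0, 0.994, -0.113, 0.0]
wrist_force: [-0.9, 2.9, 0.1]
gripper_width: -0.1
grasp_force: 0.7
```

Emit:
apply_moves --pt "0 13 13 0 0" --pt "0 13 13 0 0" --pt "0 13 13 0 0" --pt "0 13 13 0 0" --pt "0 0 0 0 0"

```text
clock: 4.18
ee_pos: [536.3, -133.9, 311.9]
tcp_rot: [0.0, 0.994, -0.113, 0.0]
wrist_force: [-0.0, 0.2, -0.2]
gripper_width: -0.1
grasp_force: 0.0
```

```bash
python3 - <<'E'
from h import *
import cv2
plan((535,-126,310))
p,d=env.snapshot("top"); cv2.imwrite("pics/top1.png",p[:,:,::-1]); np.save("pics/top1.npy",d)
E
```

```text
t 4.1833 pos [ 536.3 -133.9  311.9] x [ 0.974 -0.226  0.001] z [ 0.001 -0.001 -1.   ] F [-0.   0.2 -0.2] w -0.1 q [-0.46  0.38  1.28 -0.    1.49  1.34]
(535, -126, 310) rows 1 x [-3.  -7.4  1.9]
```

View pics/top1.png

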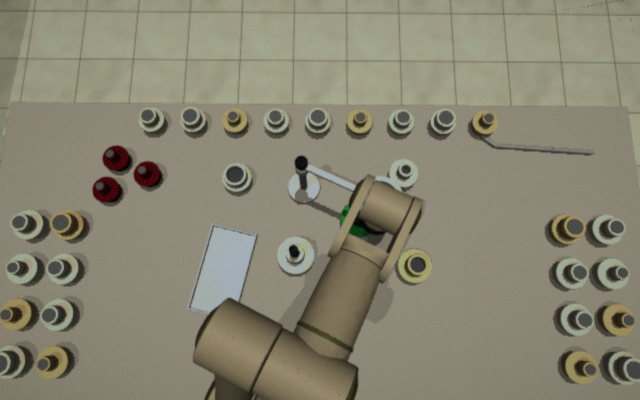

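The lamp arm now points right, from (302,162) towards (355,187), so it has moved aside. The holder and driver at (295,254) are uncovered, so I'll crop for a fix.

```bash
python3 - <<'E'
from h import *
import cv2
im=cv2.imread("pics/top1.png"); cv2.imwrite("pics/c3.png",cv2.resize(im[225:285,265:325],None,fx=9,fy=9,interpolation=cv2.INTER_CUBIC))
D=np.load("pics/top1.npy")
pts=np.array([dep("top",u,v,D) for v in range(235,275) for u in range(275,315)])
for a,b in [(188,202),(94,104),(38,54)]:
    q=pts[(pts[:,2]>a)&(pts[:,2]<b)]; print(a,len(q),q.mean(0).round(1),(q.max(0)+q.min(0))/2,np.ptp(q,axis=0))
E
```

```text
188 65 [484.6  62.3 193.8] [485.55  62.6  193.6 ] [21.5 21.2 10.8]
94 152 [480.   61.4  99.3] [483.9  62.9  99.2] [48.4 48.2  9.2]
38 812 [483.   61.7  47.4] [484.95  62.35  46.15] [105.3 108.5  15.5]
```

View pics/c3.png

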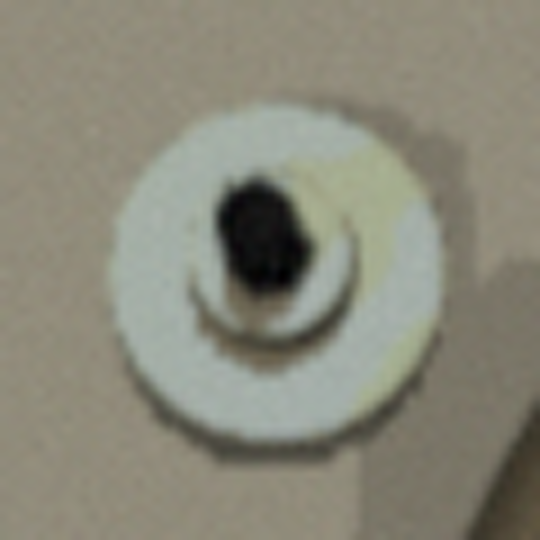

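```bash
python3 - <<'E'
from h import *
plan((510,-115,312),(510,-115,340),(486,63,340),(486,63,260),(486,63,238))
E
```

```text
t 4.2333 pos [ 535.6 -132.6  311.9] x [ 0.974 -0.225  0.   ] z [ 0. -0. -1.] F [0.7 0.5 0.4] w 0.2 q [-0.46  0.38  1.28 -0.    1.49  1.34]
(510, -115, 312) rows 1 x [-28.9 -11.4  -0.1]
(510, -115, 340) rows 1 x [  0.   0. -28.]
(486, 63, 340) rows 5 x [-12.7 -33.6  -0. ]
(486, 63, 260) rows 2 x [-0. -0. 40.]
(486, 63, 238) rows 1 x [-0. -0. 22.]
```

Emit:
apply_moves --pt "0 -29 -11 0 0" --pt "0 0 0 -28 0" --pt "1 -13 -34 0 0" --pt "1 -13 -34 0 0" --pt "1 -13 -34 0 0" --pt "1 -13 -33 0 0" --pt "1 -12 -33 0 0" --pt "1 0 0 0 0"

```text
clock: 4.9
ee_pos: [482.5, 69.0, 340.7]
tcp_rot: [-0.001, 0.994, -0.11, 0.0]
wrist_force: [-0.3, 0.0, -0.4]
gripper_width: 72.5
grasp_force: 0.0
```

```bash
python3 - <<'E'
from h import *
import cv2
plan((486,63,340),(486,63,238))
c=env.calibration("wrist"); print({k:np.array(v).round(2).tolist() for k,v in c.items()})
o=env.get_obs()
p,d=env.snapshot("wrist"); cv2.imwrite("pics/w1.png",p[:,:,::-1]); np.save("pics/w1.npy",d)
# cloud in world
f=200/np.tan(np.radians(c["vfov"]/2)); v,u=np.mgrid[:400,:640]; r=np.hypot(u-c["cx"],v-c["cy"])+1e-9; th=r/f
ok=(d>0)&(th<1.3); s=np.tan(th)*d
P=np.stack([s*(u-c["cx"])/r,s*(v-c["cy"])/r,d],-1)[ok]
T=np.array(c["tool_from_camera"]); P=P@T[:3,:3].T+T[:3,3]
from scipy.spatial.transform import Rotation as Ro
w,x,y,z=o["tcp_rot"]; P=Ro.from_quat([x,y,z,w]).apply(P)+o["ee_pos"]
P=P[np.hypot(P[:,0]-486,P[:,1]-63)<70]
for a,b in [(188,200),(120,185),(95,105),(40,52)]:
    q=P[(P[:,2]>a)&(P[:,2]<b)]
    if len(q): print(a,len(q),q.mean(0).round(1),((q.max(0)+q.min(0))/2).round(1),np.ptp(q,axis=0).round(1))
E
```

```text
t 4.9 pos [482.5  69.  340.7] x [ 0.976 -0.218  0.   ] z [ 0.001  0.002 -1.   ] F [-0.3  0.  -0.4] w 72.5 q [-0.1   0.24  1.39  0.    1.5   1.69]
(486, 63, 340) rows 1 x [4.7 5.1 0.7]
(486, 63, 238) rows 3 x [-0.   0.1 34. ]
{'vfov': 65.71, 'cx': 317.87, 'cy': 197.63, 'tool_from_camera': [[-0.0, -0.96, -0.29, 74.38], [1.0, -0.0, 0.0, 0.28], [-0.0, -0.29, 0.96, -69.82], [0.0, 0.0, 0.0, 1.0]]}
188 774 [487.8  61.2 194. ] [487.   61.3 192.3] [22.5 23.7  8.5]
120 457 [495.8  60.2 155.6] [492.8  60.9 152.5] [12.8 23.8 64.7]
95 1031 [493.7  60.2  99.7] [488.4  61.4 100.3] [46.7 52.   9.1]
40 3901 [497.4  59.9  47.7] [488.2  61.4  46.6] [107.1 109.5   9.5]
```

View pics/w1.png

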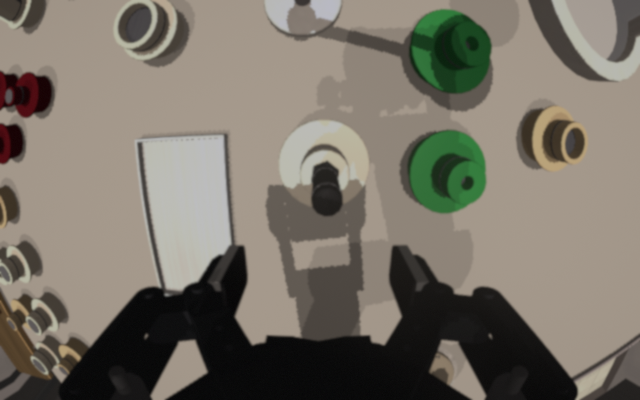

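The wrist view shows the driver between the open fingers at (326,190). The tray edges run parallel to the tool x axis, and the measured driver position is (487.5, 61.5).

```bash
python3 - <<'E'
from h import *
plan((487.3,61.6,340),(487.3,61.6,238))
E
```

```text
t 4.95 pos [483.3  66.7 340.6] x [ 0.976 -0.219  0.001] z [ 0.001  0.    -1.   ] F [-0.1 -0.7  0.2] w 79.1 q [-0.11  0.24  1.39  0.    1.5   1.69]
(487.3, 61.6, 340) rows 1 x [5.1 4.1 0.6]
(487.3, 61.6, 238) rows 3 x [-0.  0. 34.]
```

Emit:
apply_moves --pt "1 3 2 0 0" --pt "1 0 0 20 0" --pt "1 0 0 20 0" --pt "1 0 0 0 0" --pt "1 0 0 0 0"

```text
clock: 5.37
ee_pos: [487.3, 60.2, 299.8]
tcp_rot: [0.0, 0.994, -0.113, -0.001]
wrist_force: [0.3, 0.5, 0.8]
gripper_width: 85.3
grasp_force: 0.0
```

```bash
python3 - <<'E'
from h import *
plan((487.3,61.6,300),(487.3,61.6,238))
E
```

```text
t 5.3667 pos [487.3  60.2 299.8] x [ 0.974 -0.225 -0.001] z [-0.001  0.    -1.   ] F [0.3 0.5 0.8] w 85.3 q [-0.12  0.28  1.46 -0.    1.4   1.68]
(487.3, 61.6, 300) rows 1 x [-0.3 -1.4 -0.2]
(487.3, 61.6, 238) rows 2 x [ 0. -0. 31.]
```

Position is good, so I'll descend and close.

Emit:
apply_moves --pt "1 0 -1 20 0" --pt "1 0 0 20 0" --pt "1 0 0 14 0" --pt "1 0 0 8 0" --pt "0.5 0 0 0 0" --pt "0 0 0 0 0" --pt "0 0 0 0 0" --pt "0 0 0 0 0"

```text
clock: 6.03
ee_pos: [487.8, 62.1, 239.0]
tcp_rot: [-0.0, 0.994, -0.112, 0.001]
wrist_force: [-0.6, -0.4, 0.4]
gripper_width: 38.3
grasp_force: 0.0
```

Emit:
apply_moves --pt "0 0 0 0 0" --pt "0 0 0 0 0" --pt "0 0 0 0 0" --pt "0 0 0 0 0"

```text
clock: 6.37
ee_pos: [487.7, 62.1, 238.8]
tcp_rot: [0.0, 0.994, -0.112, 0.001]
wrist_force: [-0.4, -0.8, 5.8]
gripper_width: 22.2
grasp_force: 58.5
```

Emit:
apply_moves --pt "0 0 0 -10 0" --pt "0 0 0 -15 0" --pt "0 0 0 -15 0" --pt "0 0 0 -15 0" --pt "0 0 0 -15 0" --pt "0 0 0 -15 0" --pt "0 0 0 -15 0" --pt "0 0 0 -15 0"

```text
clock: 7.03
ee_pos: [487.2, 62.3, 353.6]
tcp_rot: [-0.0, 0.994, -0.112, -0.0]
wrist_force: [-0.3, 0.2, -1.1]
gripper_width: 22.5
grasp_force: 58.7
```

```bash
python3 - <<'E'
from h import *
import cv2
# tray centre from first image and tip-target
C=np.mean([atz("top",*p,18) for p in [(213,225),(257,234),(234,320),(188,310)]],axis=0); print(C)
plan((C[0],C[1],360))
p,d=env.snapshot("scene"); cv2.imwrite("pics/s2.png",cv2.resize(p[:,:,::-1][60:300,250:540],None,fx=2.5,fy=2.5,interpolation=cv2.INTER_CUBIC)); np.save("pics/s2.npy",d)
E
```

```text
[436.975 276.45   18.   ]
t 7.0333 pos [487.2  62.3 353.6] x [ 0.975 -0.223 -0.   ] z [-0.  0. -1.] F [-0.3  0.2 -1.1] w 22.5 q [-0.11  0.24  1.36  0.    1.54  1.68]
(np.float64(436.975), np.float64(276.45), 360) rows 6 x [-16.1 -32.9  -1.1]
```

View pics/s2.png

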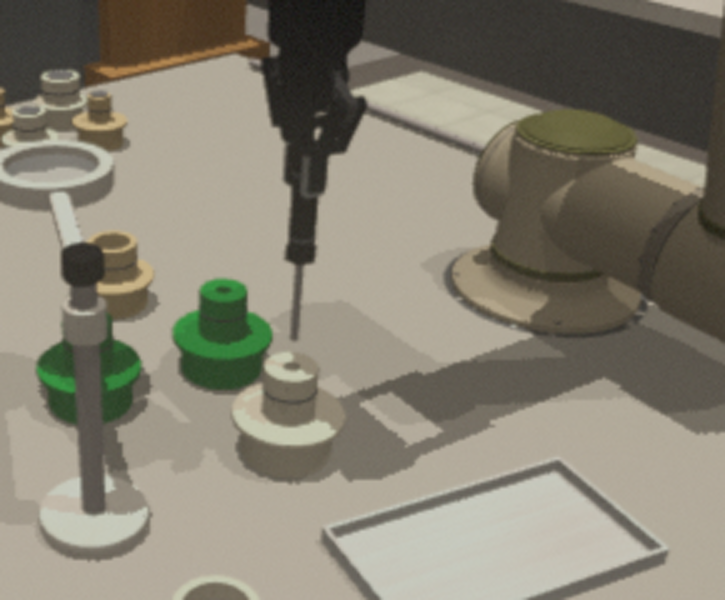

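The driver hangs vertically, clear of the stand, with its tip about 30 mm above the rim and the lamp still aside. I'll carry it to above the far half of the tray.

```bash
python3 - <<'E'
from h import *
plan((524,256,356),(524,256,238))
E
```

```text
t 7.0833 pos [487.8  62.3 356.5] x [ 0.975 -0.223  0.005] z [ 0.005 -0.    -1.   ] F [-0.1 -0.5  2. ] w 22.3 q [-0.11  0.24  1.35  0.    1.55  1.68]
(524, 256, 356) rows 5 x [ -1.6 -39.4   0.1]
(524, 256, 238) rows 3 x [-0.2  0.  39.3]
```

Emit:
apply_moves --pt "0 0 -15 0 0" --pt "0 -2 -25 0 0" --pt "0 -2 -35 0 0" --pt "0 -2 -35 0 0" --pt "0 -2 -35 0 0" --pt "0 -1 -30 0 0" --pt "0 0 -15 0 0" --pt "0 0 -7 0 0"

```text
clock: 7.75
ee_pos: [522.5, 258.4, 351.7]
tcp_rot: [0.0, 0.994, -0.111, -0.001]
wrist_force: [0.0, -0.4, -1.3]
gripper_width: 22.3
grasp_force: 58.9
```

Emit:
apply_moves --pt "0 0 0 20 0" --pt "0 0 0 25 0" --pt "0 0 0 25 0" --pt "0 0 0 20 0" --pt "0 0 0 15 0" --pt "0 0 0 10 0" --pt "0 0 0 5 0" --pt "0 0 0 0 0"

```text
clock: 8.42
ee_pos: [522.5, 255.9, 232.2]
tcp_rot: [0.0, 0.994, -0.113, -0.001]
wrist_force: [0.4, -0.1, -0.2]
gripper_width: 22.1
grasp_force: 59.0
```

Emit:
apply_moves --pt "0 0 0 3 0" --pt "0 0 0 2 0" --pt "0 0 0 1 0" --pt "0 0 0 0 0"

```text
clock: 8.75
ee_pos: [522.9, 256.3, 227.8]
tcp_rot: [-0.0, 0.994, -0.112, 0.001]
wrist_force: [-0.8, -0.1, 2.8]
gripper_width: 22.7
grasp_force: 59.4
```

Emit:
apply_moves --pt "0 0 0 1.5 0" --pt "0 -7 0 0.5 0" --pt "0 -7 0 0.5 0" --pt "0 -7 0 1 0" --pt "0 -7 0 1.2 0" --pt "0 -7 0 1.4 0" --pt "0 0 0 0 0"

```text
clock: 9.33
ee_pos: [488.8, 264.4, 223.5]
tcp_rot: [-0.001, 0.994, -0.112, 0.003]
wrist_force: [-0.3, -1.2, 14.2]
gripper_width: 22.6
grasp_force: 62.4
```

```bash
python3 - <<'E'
from h import *
import cv2
o=env.get_obs();plan((522,256,200)); print(o["moment"].round(2))
p,d=env.snapshot("scene"); cv2.imwrite("pics/s3.png",cv2.resize(p[:,:,::-1][150:320,340:540],None,fx=3,fy=3,interpolation=cv2.INTER_CUBIC))
E
```

```text
t 9.3333 pos [488.8 264.4 223.5] x [ 0.975 -0.223  0.006] z [ 0.006  0.001 -1.   ] F [-0.3 -1.2 14.2] w 22.6 q [ 0.28  0.46  1.42 -0.    1.26  2.08]
(522, 256, 200) rows 2 x [17.1  0.4 11.9]
[-0.66 -0.29 -0.07]
```

View pics/s3.png

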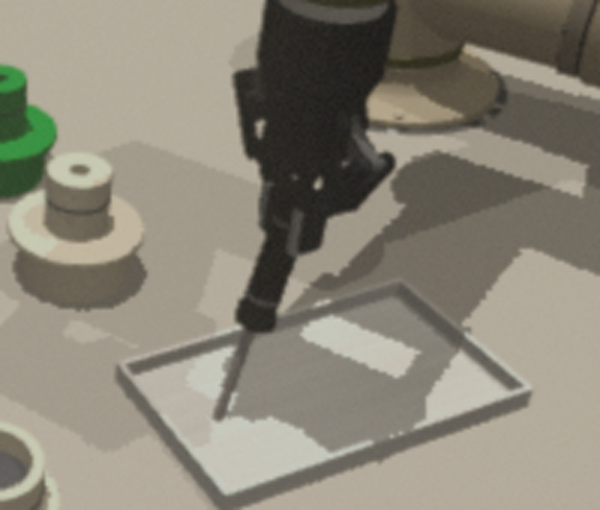

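The driver tilts about its tip, which stays on the tray floor near (218,415) in this crop. I'll continue the arc.

Emit:
apply_moves --pt "0 -10.7 0 2.8 0" --pt "0 -10.7 0 3.4 0" --pt "0 -10.6 0 4.3 0" --pt "0 -10.5 0 5 0" --pt "0 -9.9 0 5.8 0" --pt "0 -9.6 0 6.4 0" --pt "0 0 0 0 0"

```text
clock: 9.97
ee_pos: [426.2, 278.4, 193.7]
tcp_rot: [-0.0, 0.994, -0.112, -0.0]
wrist_force: [-6.6, 0.8, 11.0]
gripper_width: 22.4
grasp_force: 66.8
```

Emit:
apply_moves --pt "0 -9 0 7 0" --pt "0 -8.6 0 7.8 0" --pt "0 -7.9 0 8.3 0" --pt "0 -7.5 0 8.8 0" --pt "0 -6.6 0 9.4 0" --pt "0 -6.3 0 9.7 0" --pt "0 0 0 0 0"

```text
clock: 10.55
ee_pos: [382.0, 288.4, 141.5]
tcp_rot: [0.0, 0.994, -0.112, -0.001]
wrist_force: [-3.4, 0.2, 4.6]
gripper_width: 22.4
grasp_force: 64.4
```

```bash
python3 - <<'E'
from h import *
import cv2
plan((437,276,90))
p,d=env.snapshot("scene"); cv2.imwrite("pics/s4.png",cv2.resize(p[:,:,::-1][150:320,340:540],None,fx=3,fy=3,interpolation=cv2.INTER_CUBIC))
E
```

```text
t 10.55 pos [382.  288.4 141.5] x [ 0.975 -0.222 -0.002] z [-0.002 -0.    -1.   ] F [-3.4  0.2  4.6] w 22.4 q [0.4  0.46 1.73 0.   0.96 2.19]
(437, 276, 90) rows 2 x [28.2 -0.1 25.7]
```

View pics/s4.png

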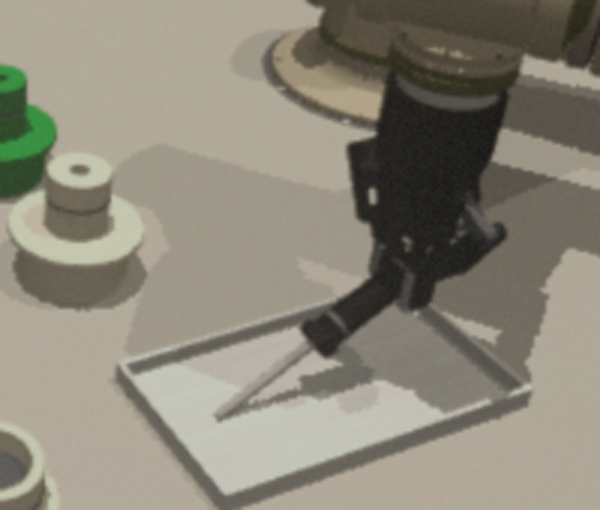

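Emit:
apply_moves --pt "0 -4.7 0 9 0" --pt "0 -4.4 0 9 0" --pt "0 -3.6 0 10 0" --pt "0 -3.2 0 10 0" --pt "0 -1.5 0 7 0" --pt "0 -1.2 0 6 0" --pt "0 0 0 0 0"

```text
clock: 11.18
ee_pos: [365.5, 292.4, 90.7]
tcp_rot: [0.0, 0.994, -0.112, 0.0]
wrist_force: [-2.0, 0.2, 2.8]
gripper_width: 22.6
grasp_force: 60.2
```

Emit:
apply_moves --pt "0 -0.5 0 2 0" --pt "0 -0.3 0 2 0" --pt "0 0 0 0 0"

```text
clock: 11.43
ee_pos: [364.8, 292.6, 87.2]
tcp_rot: [-0.0, 0.994, -0.112, 0.0]
wrist_force: [-1.4, 0.8, 1.4]
gripper_width: 22.6
grasp_force: 60.1
```

Emit:
apply_moves --pt "0 0 0 1.5 0" --pt "0 0 0 1.5 0" --pt "0 0 0 1 0" --pt "0 0 0 0 0" --pt "0 0 0 0 0"

```text
clock: 11.85
ee_pos: [364.4, 292.5, 83.1]
tcp_rot: [0.0, 0.994, -0.112, -0.0]
wrist_force: [-1.7, 0.7, 2.6]
gripper_width: 22.8
grasp_force: 59.9
```

Emit:
apply_moves --pt "0 0 0 1 0" --pt "0 0 0 1 0" --pt "0 0 0 0 0" --pt "0 0 0 0 0"

```text
clock: 12.18
ee_pos: [364.4, 292.5, 81.0]
tcp_rot: [0.0, 0.994, -0.112, -0.0]
wrist_force: [-1.9, 0.4, 2.1]
gripper_width: 22.6
grasp_force: 59.9
```

Emit:
apply_moves --pt "0 0 0 1 0" --pt "0 0 0 1 0" --pt "0 0 0 0 0" --pt "0 0 0 0 0"

```text
clock: 12.52
ee_pos: [364.3, 292.5, 79.2]
tcp_rot: [-0.0, 0.994, -0.112, -0.0]
wrist_force: [-3.3, -0.3, 6.0]
gripper_width: 22.3
grasp_force: 60.5
```

```bash
python3 - <<'E'
from h import *
import cv2
plan((437,276,90)); print(env.finger_overhang)
p,d=env.snapshot("scene"); cv2.imwrite("pics/s5.png",cv2.resize(p[:,:,::-1][200:320,370:530],None,fx=4.5,fy=4.5,interpolation=cv2.INTER_CUBIC))
E
```

```text
t 12.5167 pos [364.3 292.5  79.2] x [ 0.975 -0.223 -0.   ] z [-0.  0. -1.] F [-3.3 -0.3  6. ] w 22.3 q [0.42 0.55 1.82 0.   0.77 2.22]
(437, 276, 90) rows 2 x [37.3 -0.1 -5.4]
72.6
```

View pics/s5.png

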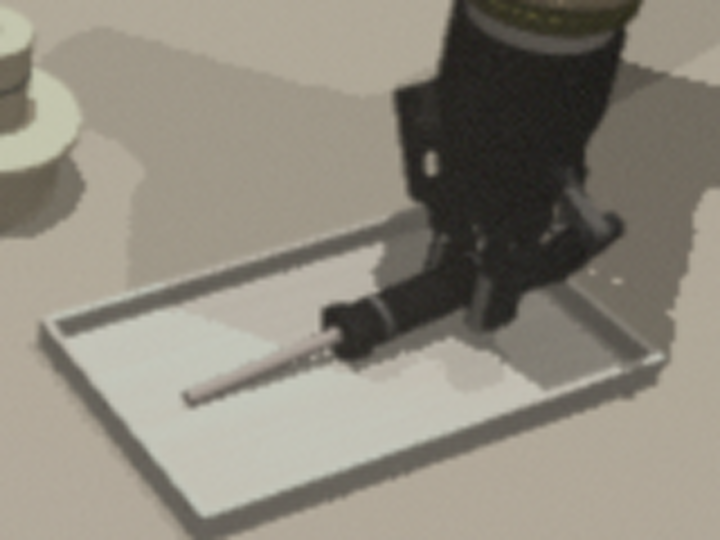

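The driver lies nearly flat inside the tray, with collar contact felt at 6 N. I'll release gently.

Emit:
apply_moves --pt "0.29 0 0 0 0" --pt "0.3 0 0 0 0" --pt "0.32 0 0 0 0" --pt "0.36 0 0 0 0" --pt "0.45 0 0 0 0" --pt "0.55 0 0 0 0" --pt "0.55 0 0 0 0" --pt "0.55 0 0 0 0"

```text
clock: 13.23
ee_pos: [364.5, 292.5, 79.1]
tcp_rot: [-0.0, 0.994, -0.112, 0.0]
wrist_force: [-1.5, 0.7, 0.5]
gripper_width: 47.1
grasp_force: 0.0
```

Emit:
apply_moves --pt "0.55 0 0 -5 0" --pt "0.55 0 0 -10 0" --pt "0.55 0 0 -20 0" --pt "0.55 0 0 -30 0" --pt "0.55 0 0 -40 0" --pt "0.55 0 0 -40 0" --pt "0.55 0 0 -40 0" --pt "0.55 0 0 0 0"

```text
clock: 13.9
ee_pos: [365.8, 293.3, 271.5]
tcp_rot: [-0.003, 0.994, -0.112, 0.006]
wrist_force: [-0.4, 0.1, -0.4]
gripper_width: 46.6
grasp_force: 0.0
```

```bash
python3 - <<'E'
from h import *
import cv2
plan((437,276,264))
p,d=env.snapshot("scene"); q,e=env.snapshot("top")
a=cv2.resize(p[:,:,::-1][100:320,230:530],None,fx=2,fy=2); b=cv2.resize(q[:,:,::-1][140:340,170:440],None,fx=2,fy=2)
print(a.shape,b.shape)
a=cv2.resize(a,(400,293)); b=cv2.resize(b,(400,296)); cv2.imwrite("pics/f.png",cv2.resize(np.vstack([a,b]),None,fx=1,fy=1))
E
```

```text
t 13.9 pos [365.8 293.3 271.5] x [ 0.975 -0.223  0.011] z [ 0.012  0.005 -1.   ] F [-0.4  0.1 -0.4] w 46.6 q [0.42 0.26 1.57 0.   1.29 2.22]
(437, 276, 264) rows 2 x [36.6  0.5  4.1]
(440, 600, 3) (400, 540, 3)
```

View pics/f.png

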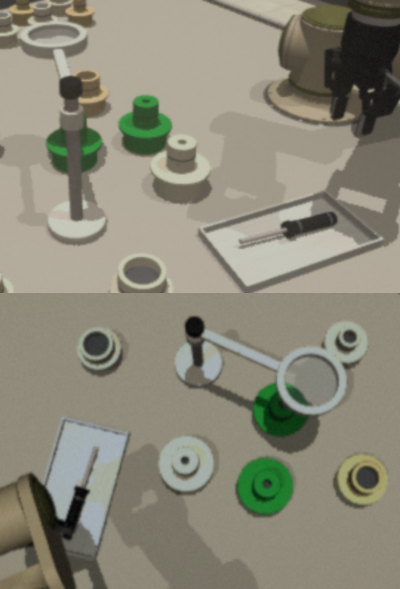

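The driver lies flat inside the tray, from the tip at (95,447) to the handle end at (70,535) in the lower view. The lamp ring at (312,380) is well clear of the stand at (186,463), and the plugs are where they were.

```bash
python3 -c "
from plant import env
print(env.sign_off())"
```

```text
the job is handed in; nothing more can be done
None
```

The job is handed in: the lamp is swung aside and left clear of the stand, the screwdriver lies flat inside the tool tray, and the plugs were not touched (about 14 s of the 56 s used).

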